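Wind the length stop to the pointed clip and lock it

TASK

Set the timber length stop: with the closed fingers used as one finger, push on a spoke of the flat handwheel to turn it until the arrow on the stop carriage stands opposite the tip of the pointed clip on the scale (not the plain square clip), within 5 mm. Then push the lock lever round with a finger, away from the wheel, fully home against its stop. Only push: do not grip the wheel or the lever, leave the offcut, glue bottle and hammer where they are, and finish clear of everything.

Things in the scene. Friction and masses are not known exactly. Their poses are not given: they have to be found in the camera images.
- unit: Green cast stop unit fixed to the bench; plate 20 mm thick covering x -80 to 280, y -290 to 190 mm of this frame. Origin at bench height below the wheel's axis; x points from wheel to scale, y along rail and scale, z up. Lock pivot at (60, -230), rail at x = 145, scale bar at x = 210 mm (top 60 mm high). Besides wheel and lever nothing on it is above 86 mm.
- wheel_hub (a point): Handwheel centre, at spoke mid-height, 100 mm above the bench, vertical axis; turns with the wheel. Rim: inside radius 96, outside 114 mm, 18 mm thick. Four spokes along this frame's +x, +y, -x, -y, 14 mm wide and high, from hub (radius 22) to rim; the quarter gaps are open down to 40 mm above the bench, save a column of radius 36 mm (26 mm above z = 55 mm) below the hub.
- wheel (a joint): Turn of the handwheel, rad, 0 at the start, positive anticlockwise seen from above, range -3.2 to 3.2. It drives the carriage by a rack: +1 rad moves the carriage +30 mm along the unit's y, -1 rad moves it -30 mm. It turns stiffly (about 4 N at 65 mm radius) and stays where it is left.
- carriage_point (a point): Tip of the dark arrow on the light metal sliding carriage (block 44 x 50 mm with a dark stop arm reaching under the scale), 68 mm above the bench. The arrow points along the unit's +x, at the scale; axes as the unit's. It starts at mid-rail and travels up to 96 mm either way along y, driven by the wheel.
- clip_point (a point): Tip of the pointed clip (40 mm wide, 18 mm high, dark), the one of two clips on the scale with an arrow point, 68 mm above the bench; it points along the unit's -x at the carriage arrow. Fixed 40 to 80 mm to either side of the carriage's start. The stop is set when this tip and the carriage arrow's tip have the same y in the unit's frame; a 13 mm gap then stays between them.
- square_clip: The other clip on the scale, a plain 38 x 38 x 18 mm block without a point, fixed, on the other side of the start; not the mark. Origin: centre of its underside, 60 mm above the bench.
- lock_pivot (a point): Pivot of the lock lever, vertical axis, at arm mid-height, 100 mm above the bench; turns with the lever. The steel arm, 14 mm wide and high, runs along this frame's -x from a hub of radius 20 mm to a black end knob (diameter 26, height 22 mm) centred 115 mm from the pivot. Below the arm it is open down to the plate (20 mm above the bench).
- lock (a joint): Turn of the lock lever, rad. 0 = arm pointing along the unit's -x (unlocked; starts at 0 to 0.25); grows anticlockwise seen from above, the arm's end going towards the unit's -y, away from the wheel, to the stop at 1.2 (locked). Stiff, about 3 N at 85 mm from the pivot; stays where it is left.
- offcut: Loose light wooden offcut standing on the bench, 60 x 45 x 90 mm high, left of the unit; origin at the centre of its underside. Leave alone.
- glue: Loose white glue bottle, diameter 60 mm, 170 mm high, left of the unit; origin at the centre of its underside. Leave alone.
- hammer: Loose hammer lying on the bench right of the unit, about 30 cm long; origin underneath it. Leave alone.

How it is judged (in metres and radians):
On the way, in this order (a step that is already met when the one before it is completed fails the run):
1. the carriage arrow stands opposite the pointed clip, at rest, with the lever still unlocked (y of clip_point in the frame of carriage_point between -0.005 and 0.005 m and velocity of joint wheel between -0.05 and 0.05 rad/s and value of joint lock below 0.5 rad), for 0.2 s.
2. the lock lever is pushed home (value of joint lock above 1.1 rad), for 0.2 s.
At the end, for the whole second after the job is handed in: The carriage arrow is within 5 mm of the pointed clip's tip along the scale, the wheel is at rest, and the lock lever is within 0.1 rad of its stop (joint above 1.1) (y of clip_point in the frame of carriage_point between -0.005 and 0.005 m and velocity of joint wheel between -0.05 and 0.05 rad/s and value of joint lock above 1.1 rad); the robot touches nothing.
It fails at once if the offcut, glue bottle or hammer is moved more than 25 mm (distance of any of offcut, glue, hammer from where it was at the start of the episode above 0.025 m).
It fails at once if a wheel spoke is taken between the fingers (z of the grasp point in the frame of wheel_hub between -0.02 and 0.012 m and horizontal distance between the grasp point and wheel_hub below 0.095 m and (x of the grasp point in the frame of wheel_hub between -0.005 and 0.005 m or y of the grasp point in the frame of wheel_hub between -0.005 and 0.005 m)).
It fails at once if the wheel's rim is taken between the fingers (z of the grasp point in the frame of wheel_hub between -0.02 and 0.012 m and horizontal distance between the grasp point and wheel_hub between 0.1 and 0.11 m).
It fails at once if the lever is taken between the fingers (z of the grasp point in the frame of lock_pivot between -0.02 and 0.012 m and y of the grasp point in the frame of lock_pivot between -0.005 and 0.005 m and x of the grasp point in the frame of lock_pivot between -0.127 and 0 m).
It also fails if it takes over 51 s, if anything falls off the work surface, if the arm or the gripper's body presses on something with over 40 N, if the wrist force passes 120 N, or if a joint passes its speed limit or range.

ROBOT

A 6-joint arm with a two-finger parallel gripper is mounted at the origin on the work surface. World frame = base frame: x ahead of the robot, y to its left, z up, the work surface at z = 0. Lengths are in m, angles in degrees, forces in N, time in s.
With the tool pointing down it reaches from about 0.325 to 0.9 m from the base axis. Payload 3.5 kg.
Tool frame: the origin (TCP) lies midway between the tips of the shut fingers; the grasp point (between the pads) lies 19 mm behind it; z points along the fingers, y is the line along which they close (so a half turn about z gives the same grasp; the last joint's range is limited). The gripper opens to 85 mm and grips with 20 to 120 N. Pads are 22 mm wide; open, the fingers measure 114 mm over their backs; the gripper's body (76 mm by 85 mm) begins 54 mm behind the grasp point. The pads swing forward as they close: fully open they stand 13 mm farther back than shut.
Start: joints at [64.034, 15.837, -1.513, 72.651, 0, 84.076], TCP at [0.214, 0.587, 0.231] pointing down, gripper open.
Joint ranges: [-178.77, 178.77], [-48.84, 107.48], [-61.69, 71.31], [-111.58, 123.2], [-90, 87.43], [-180, 180]. Speed limits (degrees/s): [147.25, 147.25, 180, 180, 180, 180].

INTERFACE

Orientations are given as a 3x3 rotation matrix whose columns are the frame's x, y, z axes.
In Python, from workcell import get_state, get_image, camera_model, close_job gives the robot as it stands.
- The arm moves only by the tool send_rows, never from a script. Its argument "targets" is a list of rows, each an object with "claw": the opening, from 0 (shut) to 1 (fully open); "xyz": the shift along the tool's x, y, z each as a share of 40 cm, from -1 to 1, a list of three; "spin": the turn about the tool's z as a share of 360 degrees, from -1 to 1. In form: [{"claw": claw, "xyz": [x, y, z], "spin": spin}, ...]. A call has 1 to 8 rows; each row shifts and turns the commanded pose from where the row before left it, along the tool's axes as they then stand; what a row does not reach is not made up. A row lasts 1/12 s, in which the tool goes at most 41.7 mm and 7.16 degrees, less where a joint would pass 70% of its speed; a pose out of reach is approached as far as the arm can. A call with a number of a shift or a turn outside -1 to 1 is refused whole. A call with a gripper value outside its range is refused whole. The fingers move at their own pace and stop on an object; the grip force is fixed at half the most. Time passes only in rows, so rows that do not move let the fingers close. It gives the time, the measured TCP pose, the force, the opening and the grip force at its end, in the units of the state.
- get_state(): the state, without advancing time (a new reading comes with each control period).
- get_image(name): name is "scene" or "top" or "wrist"; returns (picture, depth): 480x640x3 uint8, red, green, blue; 480x640 float32, m along the optical axis (not along the pixel's ray), 0 where there is no reading.
- camera_model(name): a dict with "K" (3x3 intrinsics, pixels), "dist_coeffs" ([k1, k2, p1, p2, k3] as OpenCV has them; the pictures are not rectified), "rvec" (rotation vector, rad) and "tvec" (3), from world to camera coordinates, as OpenCV has them. Camera axes: x right, y down, z forward; pixel columns grow to the right and rows downward; lengths in m; the calibration is good to about 2 mm. A picture is of the moment at which its call begins: read the wrist's pose just before it. camera_model takes no time and is no camera call; for the wrist camera it gives the pose at the moment of the call.
- close_job(): hands the job in; it is judged then, once.
The state is a dict: "t": time; "joint_positions": joint angles; "qd": joint speeds; "effort": joint torques, N m; "position": TCP position; "ee_rot": TCP orientation; "wrist_force": force on the tool from outside, world axes, zero at the start; "ft_torque": the same for the moment, N m; "opening": finger opening in m; "grasp_force": force on a finger pad.
Only numpy, scipy, OpenCV 4.12 (cv2) and the standard library are available. Lean on these libraries where they do the work, as an engineer would, in place of code of your own. Each camera call takes 0.05 s, during which the arm holds its last target. There are 200 camera calls.

## Working session

There is one attempt and no reset: what is moved stays moved. The work goes in short steps, Python scripts to look and compute and a tool call to move; the robot and the scene stay as the last step left them, time stands still between calls to the robot, and variables do not carry over. Pictures are saved under pics/ and viewed, at most 10 in all, crops included, and the job is handed in when it is done.

Besides the shell and the picture viewer there is one more tool, called after "Call:" by a JSON object that holds its "name" and its "arguments", one argument or row to a line. send_rows: Moves the arm, as the interface text tells. Shift numbers are shares of 40 cm and turn numbers shares of 360 degrees, none past 1 either way. Its arguments: {"type":"object","properties":{"targets":{"type":"array","items":{"type":"object","properties":{"claw":{"type":"number"},"xyz":{"type":"array","items":{"type":"number","minimum":-1,"maximum":1}},"spin":{"type":"number","minimum":-1,"maximum":1}}}}},"required":["targets"]}

```bash
mkdir -p pics; python3 - <<'E'
from workcell import *
import cv2,numpy as np
s=get_state();print(s['t'],s['position'],s['ee_rot'],s['opening'])
for n in ['top','scene']:
    im,d=get_image(n);cv2.imwrite(f'pics/{n}0.png',im[:,:,::-1]);np.save(f'pics/{n}0.npy',d)
    m=camera_model(n);R=cv2.Rodrigues(np.array(m['rvec'],float))[0];print(n,-R.T@np.array(m['tvec']).ravel(),np.round(R,2).tolist(),m['K'],m['dist_coeffs'])
E
```

```text
0.0 [0.2138288  0.58644796 0.23016835] [[-9.39474198e-01  3.42618313e-01 -9.60484619e-04]
 [ 3.42619586e-01  9.39472143e-01 -1.97794245e-03]
 [ 2.24669238e-04 -2.18730674e-03 -9.99997583e-01]] 0.08521785168333704
top [0.45727269 0.01577293 1.25321829] [[0.02, -1.0, -0.0], [-1.0, -0.02, -0.09], [0.09, 0.0, -1.0]] [[472.52147221   0.         320.33560829]
 [  0.         472.52147221 241.21594915]
 [  0.           0.           1.        ]] [-0.12580828  0.          0.          0.          0.        ]
scene [1.41233593 0.05850261 0.85241972] [[-0.05, 1.0, 0.02], [0.68, 0.05, -0.73], [-0.73, -0.02, -0.68]] [[531.99550861   0.         331.60873247]
 [  0.         531.99550861 237.28807346]
 [  0.           0.           1.        ]] [-0.09407359  0.          0.          0.          0.        ]
```

View pics/top0.png

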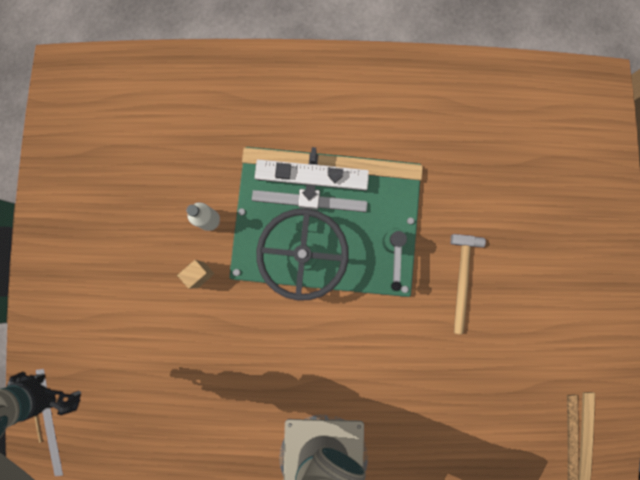

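View pics/scene0.png

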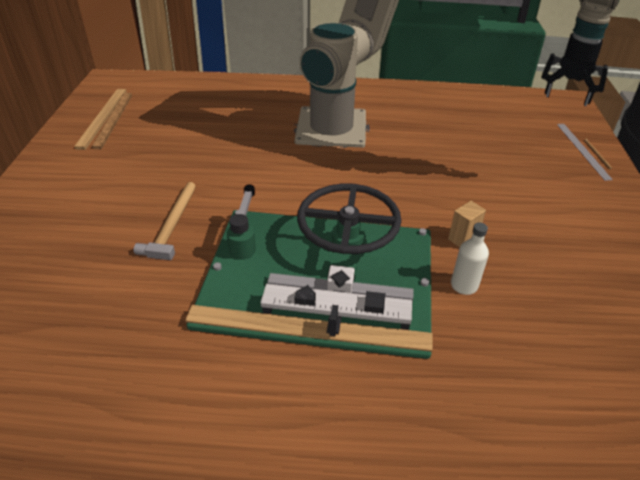

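The top view shows the hub at about (302,254), the carriage arrow near (309,193), the pointed clip near (335,180) on the −y side, the square clip at (283,171), and the lever running from its pivot (398,240) to its knob (396,286). In the scene view the wheel stands left of the offcut and the bottle.

```bash
cat > h.py <<'E'
import cv2,numpy as np
from workcell import *
def ray(n,px,z,m=None):
    m=m or camera_model(n);K=np.array(m['K']);R=cv2.Rodrigues(np.array(m['rvec'],float))[0];t=np.array(m['tvec'],float).ravel()
    u=cv2.undistortPoints(np.array(px,float).reshape(-1,1,2),K,np.array(m['dist_coeffs'],float)).reshape(-1,2)
    d=np.c_[u,np.ones(len(u))]@R;c=-R.T@t
    return c+d*((z-c[2])/d[:,2])[:,None]
E
python3 - <<'E'
from h import *
im=cv2.imread('pics/top0.png');hsv=cv2.cvtColor(im,cv2.COLOR_BGR2HSV)
# plate outline
g=cv2.inRange(hsv,(65,60,20),(95,255,255));g[:140]=0;g[310:]=0;g[:,:220]=0;g[:,440:]=0
# rim: dark, low saturation pixels in annulus
dk=cv2.inRange(hsv,(0,0,0),(180,110,75));dk[:205]=0;dk[305:]=0;dk[:,:250]=0;dk[:,352:]=0
n,l,st,ce=cv2.connectedComponentsWithStats(dk)
i=1+np.argmax(st[1:,4]);c=max(cv2.findContours((l==i).astype(np.uint8),cv2.RETR_EXTERNAL,cv2.CHAIN_APPROX_NONE)[0],key=cv2.contourArea)
p=ray('top',c.reshape(-1,2),.1045)[:,:2]
# circle fit
A=np.c_[2*p,np.ones(len(p))];x=np.linalg.lstsq(A,(p**2).sum(1),rcond=None)[0]
print('rim c',x[:2],'r',np.sqrt(x[2]+x[:2]@x[:2]))
print('knob',ray('top',[[396.5,286.5]],.111),'piv',ray('top',[[398,240]],.12))
print('hubtop',ray('top',[[302,254]],.115))
print('carr tip,clip',ray('top',[[309.5,188],[335,182]],.068))
crop=cv2.resize(im[140:310,225:430],None,fx=3.9,fy=3.5,interpolation=cv2.INTER_CUBIC)
cv2.imwrite('pics/crop0.png',crop[:600,:800])
# scale bar white
w=cv2.inRange(hsv,(0,0,165),(180,60,255));w[:150]=0;w[192:]=0;w[:,:245]=0;w[:,380:]=0
c=max(cv2.findContours(w,cv2.RETR_EXTERNAL,cv2.CHAIN_APPROX_NONE)[0],key=cv2.contourArea)
b=cv2.boxPoints(cv2.minAreaRect(c));print(b.tolist());print(ray('top',b,.06))
E
```

```text
rim c [0.52823524 0.06609608] r 0.09900319927961218
knob [[ 0.4539713  -0.16552249  0.111     ]] piv [[ 0.56601414 -0.1664155   0.12      ]]
hubtop [[0.52695985 0.06457987 0.115     ]]
carr tip,clip [[ 0.69864525  0.05222693  0.068     ]
 [ 0.71577933 -0.01241402  0.068     ]]
[[254.22686767578125, 177.95263671875], [256.127685546875, 158.40133666992188], [368.454833984375, 169.322021484375], [366.55401611328125, 188.87332153320312]]
[[ 0.72358663  0.1958031   0.06      ]
 [ 0.77543936  0.19303959  0.06      ]
 [ 0.75312657 -0.09827056  0.06      ]
 [ 0.70163843 -0.09398947  0.06      ]]
```

View pics/crop0.png

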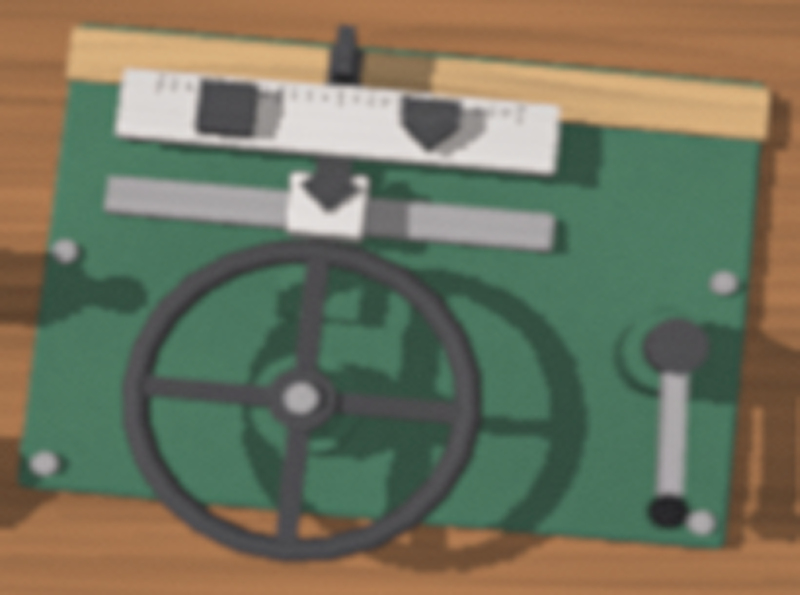

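```bash
cat >> h.py <<'E'
H=np.array([.528,.0655]);PSI=np.deg2rad(-4.3)
ux=np.array([np.cos(PSI),np.sin(PSI)]);uy=np.array([-ux[1],ux[0]])
def wheel(th,r=.06,off=.018,z=.085):
    "finger pose behind the +y spoke turned by th deg (negative=clockwise)"
    a=PSI+np.pi/2+np.deg2rad(th);e=np.array([np.cos(a),np.sin(a)]);t=np.array([-e[1],e[0]])
    return [*(H+r*e+off*t),z,np.rad2deg(a)+90]
def rows(wps,claw=0,start=None):
    s=get_state();R=np.array(s['ee_rot']);p=np.array(s['position'],float);yaw=np.degrees(np.arctan2(R[1,0],R[0,0]))
    print('t %.2f'%s['t'],p.round(4),'yaw %.1f'%yaw,'F',np.round(s['wrist_force'],1),'q6 %.0f'%s['joint_positions'][5])
    if start is not None:p=np.array(start[:3]);yaw=start[3]
    for w in wps:
        p1=np.array(w[:3]);y1=w[3];dy=(y1-yaw+180)%360-180;n=max(1,int(np.ceil(max(np.linalg.norm(p1-p)/.040,abs(dy)/7))))
        for k in range(n):
            # yaw before this row's motion
            c,s_=np.cos(np.radians(yaw)),np.sin(np.radians(yaw));d=(p1-p)/n
            v=np.array([c*d[0]+s_*d[1],s_*d[0]-c*d[1],-d[2]])/.4
            print('{"claw":%g,"xyz":[%s],"spin":%.4f},'%(claw,','.join('%.3f'%q for q in v),-dy/n/360));yaw+=dy/n
        p=p1
E
python3 - <<'E'
from h import *
w=wheel(0,off=.034,z=.2);print(w);rows([w,wheel(0,off=.034)])
E
```

```text
[np.float64(0.4985944290697258), np.float64(0.12788038472360208), 0.2, np.float64(175.7)]
t 0.10 [0.2139 0.5865 0.2303] yaw 160.0 F [-0.8  0.1  0. ] q6 84
{"claw":0,"xyz":[-0.076,-0.060,0.005],"spin":-0.0031},
{"claw":0,"xyz":[-0.075,-0.061,0.005],"spin":-0.0031},
{"claw":0,"xyz":[-0.073,-0.062,0.005],"spin":-0.0031},
{"claw":0,"xyz":[-0.072,-0.064,0.005],"spin":-0.0031},
{"claw":0,"xyz":[-0.071,-0.065,0.005],"spin":-0.0031},
{"claw":0,"xyz":[-0.070,-0.067,0.005],"spin":-0.0031},
{"claw":0,"xyz":[-0.068,-0.068,0.005],"spin":-0.0031},
{"claw":0,"xyz":[-0.067,-0.069,0.005],"spin":-0.0031},
{"claw":0,"xyz":[-0.066,-0.071,0.005],"spin":-0.0031},
{"claw":0,"xyz":[-0.064,-0.072,0.005],"spin":-0.0031},
{"claw":0,"xyz":[-0.063,-0.073,0.005],"spin":-0.0031},
{"claw":0,"xyz":[-0.061,-0.074,0.005],"spin":-0.0031},
{"claw":0,"xyz":[-0.060,-0.076,0.005],"spin":-0.0031},
{"claw":0,"xyz":[-0.058,-0.077,0.005],"spin":-0.0031},
{"claw":0,"xyz":[0.000,0.000,0.096],"spin":0.0000},
{"claw":0,"xyz":[0.000,0.000,0.096],"spin":0.0000},
{"claw":0,"xyz":[0.000,0.000,0.096],"spin":0.0000},
```

Call:
{"name": "send_rows", "arguments": {
  "targets": [
    {"claw": 0, "xyz": [-0.076, -0.06, 0], "spin": -0.0031},
    {"claw": 0, "xyz": [-0.075, -0.061, 0], "spin": -0.0031},
    {"claw": 0, "xyz": [-0.073, -0.062, 0], "spin": -0.0031},
    {"claw": 0, "xyz": [-0.072, -0.064, 0], "spin": -0.0031},
    {"claw": 0, "xyz": [-0.071, -0.065, 0], "spin": -0.0031},
    {"claw": 0, "xyz": [-0.07, -0.067, 0], "spin": -0.0031},
    {"claw": 0, "xyz": [-0.068, -0.068, 0], "spin": -0.0031},
    {"claw": 0, "xyz": [-0.067, -0.069, 0], "spin": -0.0031}
  ]
}}

```text
t: 0.77
position: [0.377, 0.3231, 0.231]
ee_rot: [[-0.981, 0.192, -0.0], [0.192, 0.981, -0.0], [0.0, -0.0, -1.0]]
wrist_force: [0.6, 0.6, -0.7]
opening: 0.0002
grasp_force: 0.0
```

Call:
{"name": "send_rows", "arguments": {
  "targets": [
    {"claw": 0, "xyz": [-0.066, -0.071, 0], "spin": -0.0031},
    {"claw": 0, "xyz": [-0.064, -0.072, 0], "spin": -0.0031},
    {"claw": 0, "xyz": [-0.063, -0.073, 0], "spin": -0.0031},
    {"claw": 0, "xyz": [-0.061, -0.074, 0], "spin": -0.0031},
    {"claw": 0, "xyz": [-0.06, -0.076, 0], "spin": -0.0031},
    {"claw": 0, "xyz": [-0.058, -0.077, 0], "spin": -0.0031},
    {"claw": 0, "xyz": [0, 0, 0], "spin": 0},
    {"claw": 0, "xyz": [0, 0, 0], "spin": 0}
  ]
}}

```text
t: 1.43
position: [0.4989, 0.1263, 0.2308]
ee_rot: [[-0.997, 0.081, -0.001], [0.081, 0.997, 0.0], [0.001, 0.0, -1.0]]
wrist_force: [-0.6, 0.7, -0.8]
opening: -0.0001
grasp_force: 0.0
```

```bash
python3 - <<'E'
from h import *
im,d=get_image('wrist');cv2.imwrite('pics/w1.png',im[:,:,::-1]);m=camera_model('wrist')
import json;json.dump({k:np.array(v).tolist() for k,v in m.items()},open('pics/w1.json','w'),default=str)
rows([wheel(0,off=.034)])
E
```

```text
t 1.48 [0.4981 0.1275 0.2308] yaw 175.5 F [-0.5 -0.4 -0.1] q6 12
{"claw":0,"xyz":[-0.000,0.000,0.091],"spin":-0.0002},
{"claw":0,"xyz":[-0.000,0.000,0.091],"spin":-0.0002},
{"claw":0,"xyz":[-0.000,0.000,0.091],"spin":-0.0002},
{"claw":0,"xyz":[-0.000,0.000,0.091],"spin":-0.0002},
```

View pics/w1.png

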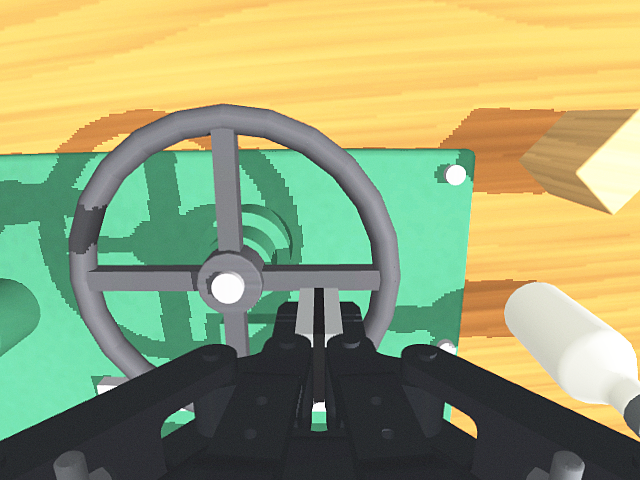

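The wrist view shows the hub cap at (228,288), the +y spoke running right to (375,278) and the fingertips at (320,295). I'll check the hub and the spoke direction by casting rays.

```bash
python3 - <<'E'
from h import *
m=camera_model('wrist')
print('hub face',ray('wrist',[[231,281]],.107,m),'spoke +y ends mid',ray('wrist',[[268,278],[372,279]],.107,m),'-x',ray('wrist',[[227,240],[222,135]],.107,m))
R=np.array(m['rvec'],float)
print(cv2.projectPoints(np.array([wheel(0,off=.034)[:3]]),R,np.array(m['tvec'],float),np.array(m['K']),np.array(m['dist_coeffs'],float))[0].ravel())
im=cv2.imread('pics/w1.png')
E
```

```text
hub face [[0.52995741 0.06580075 0.107     ]] spoke +y ends mid [[0.52971159 0.09063435 0.107     ]
 [0.53579431 0.15925337 0.107     ]] -x [[0.50164897 0.06699192 0.107     ]
 [0.43552161 0.07265423 0.107     ]]
[320.34499724 220.49366406]
```

Call:
{"name": "send_rows", "arguments": {
  "targets": [
    {"claw": 0, "xyz": [0, 0, 0.09], "spin": 0},
    {"claw": 0, "xyz": [0, 0, 0.091], "spin": 0},
    {"claw": 0, "xyz": [0, 0, 0.091], "spin": 0},
    {"claw": 0, "xyz": [0, 0, 0.091], "spin": 0},
    {"claw": 0, "xyz": [0, 0, 0], "spin": 0}
  ]
}}

```text
t: 1.9
position: [0.4905, 0.1286, 0.0792]
ee_rot: [[-0.997, 0.075, -0.015], [0.075, 0.997, -0.002], [0.015, -0.003, -1.0]]
wrist_force: [-1.2, 0.5, -0.9]
opening: -0.0001
grasp_force: 0.0
```

```bash
python3 - <<'E'
from h import *
rows([wheel(0,off=.018)]+[wheel(-7*k) for k in range(1,16)])
E
```

```text
t 1.90 [0.4905 0.1286 0.0792] yaw 175.7 F [-1.2  0.5 -0.9] q6 12
{"claw":0,"xyz":[-0.060,-0.000,-0.015],"spin":0.0000},
{"claw":0,"xyz":[-0.019,0.004,-0.000],"spin":0.0194},
{"claw":0,"xyz":[-0.019,0.004,-0.000],"spin":0.0194},
{"claw":0,"xyz":[-0.019,0.004,-0.000],"spin":0.0194},
{"claw":0,"xyz":[-0.019,0.004,-0.000],"spin":0.0194},
{"claw":0,"xyz":[-0.019,0.004,-0.000],"spin":0.0194},
{"claw":0,"xyz":[-0.019,0.004,-0.000],"spin":0.0194},
{"claw":0,"xyz":[-0.019,0.004,-0.000],"spin":0.0194},
{"claw":0,"xyz":[-0.019,0.004,-0.000],"spin":0.0194},
{"claw":0,"xyz":[-0.019,0.004,-0.000],"spin":0.0194},
{"claw":0,"xyz":[-0.019,0.004,-0.000],"spin":0.0194},
{"claw":0,"xyz":[-0.019,0.004,-0.000],"spin":0.0194},
{"claw":0,"xyz":[-0.019,0.004,-0.000],"spin":0.0194},
{"claw":0,"xyz":[-0.019,0.004,-0.000],"spin":0.0194},
{"claw":0,"xyz":[-0.019,0.004,-0.000],"spin":0.0194},
{"claw":0,"xyz":[-0.019,0.004,-0.000],"spin":0.0194},
```

Call:
{"name": "send_rows", "arguments": {
  "targets": [
    {"claw": 0, "xyz": [-0.02, 0, 0], "spin": 0},
    {"claw": 0, "xyz": [-0.02, 0, 0], "spin": 0},
    {"claw": 0, "xyz": [-0.019, 0.004, 0], "spin": 0.0194},
    {"claw": 0, "xyz": [-0.019, 0.004, 0], "spin": 0.0194},
    {"claw": 0, "xyz": [-0.019, 0.004, 0], "spin": 0.0194},
    {"claw": 0, "xyz": [-0.019, 0.004, 0], "spin": 0.0194},
    {"claw": 0, "xyz": [0, 0, 0], "spin": 0},
    {"claw": 0, "xyz": [0, 0, 0], "spin": 0}
  ]
}}

```text
t: 2.57
position: [0.5483, 0.1256, 0.089]
ee_rot: [[-0.846, 0.533, 0.006], [0.533, 0.846, 0.0], [-0.005, 0.003, -1.0]]
wrist_force: [-1.4, -0.3, -0.5]
opening: 0.0003
grasp_force: 0.0
```

```bash
python3 - <<'E'
from h import *
print(wheel(-28));rows([wheel(-7*k) for k in range(5,10)])
E
```

```text
[np.float64(0.5448464279653963), np.float64(0.12583405228232825), 0.085, np.float64(147.7)]
t 2.57 [0.5483 0.1256 0.089 ] yaw 147.8 F [-1.4 -0.3 -0.5] q6 39
{"claw":0,"xyz":[-0.005,0.000,0.005],"spin":0.0099},
{"claw":0,"xyz":[-0.005,0.000,0.005],"spin":0.0099},
{"claw":0,"xyz":[-0.019,0.004,-0.000],"spin":0.0194},
{"claw":0,"xyz":[-0.019,0.004,-0.000],"spin":0.0194},
{"claw":0,"xyz":[-0.019,0.004,-0.000],"spin":0.0194},
{"claw":0,"xyz":[-0.019,0.004,-0.000],"spin":0.0194},
```

```bash
cat >> h.py <<'E'
def carriage(name='top',save=None):
    im,_=get_image(name);im=im[:,:,::-1].copy()
    if save:cv2.imwrite(save,cv2.resize(im[140:310,225:430],None,fx=3.9,fy=3.5,interpolation=cv2.INTER_CUBIC)[:600,:800])
    return im
def dark_carr(im):
    "unit y of white block in the rail band, by ray at z=.066"
    hsv=cv2.cvtColor(im,cv2.COLOR_BGR2HSV);w=cv2.inRange(hsv,(0,0,185),(180,60,255))
    v,u=np.nonzero(w);P=ray('top',np.c_[u,v],.06)[:,:2]-H;X=P@ux;Y=P@uy
    k=(X>.12)&(X<.172)&(abs(Y)<.15);return Y[k].min(),Y[k].max(),k.sum()
E
python3 - <<'E'
from h import *
print(dark_carr(cv2.imread('pics/top0.png')))
print(dark_carr(carriage(save='pics/c2.png')),get_state()['position'])
E
```

```text
(np.float64(-0.023380787005232335), np.float64(0.026582219589343085), np.int64(186))
(np.float64(-0.03863786352402031), np.float64(0.011289047844099946), np.int64(189)) [0.54787026 0.12546201 0.08870765]
```

View pics/c2.png

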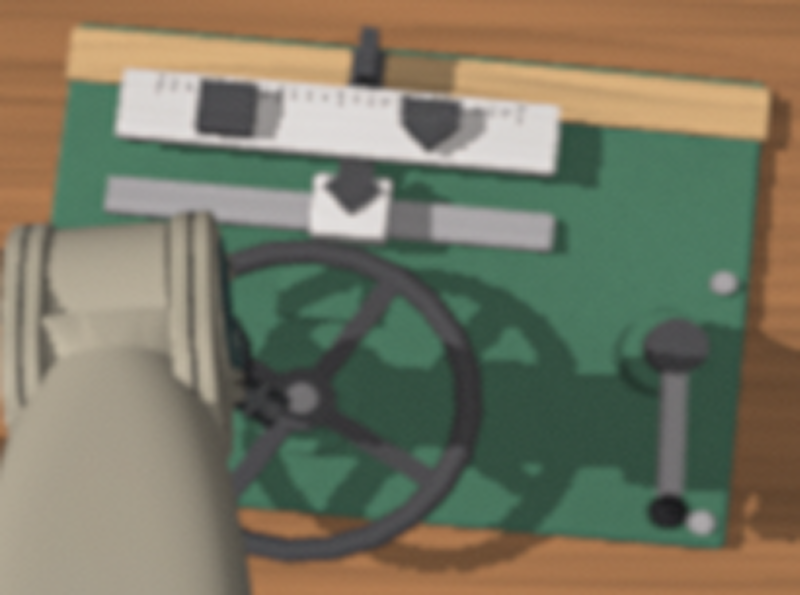

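The carriage has moved −15.3 mm (0.51 rad), so the push works. The arrow is now at crop (352,190) and the clip tip at (432,150). I'll carry on.

Call:
{"name": "send_rows", "arguments": {
  "targets": [
    {"claw": 0, "xyz": [-0.01, 0.002, 0.005], "spin": 0.0194},
    {"claw": 0, "xyz": [-0.019, 0.004, 0.004], "spin": 0.0194},
    {"claw": 0, "xyz": [-0.019, 0.004, 0], "spin": 0.0194},
    {"claw": 0, "xyz": [-0.019, 0.004, 0], "spin": 0.0194},
    {"claw": 0, "xyz": [-0.019, 0.004, 0], "spin": 0.0194},
    {"claw": 0, "xyz": [-0.019, 0.004, 0], "spin": 0.0194},
    {"claw": 0, "xyz": [0, 0, 0], "spin": 0},
    {"claw": 0, "xyz": [0, 0, 0], "spin": 0}
  ]
}}

```text
t: 3.28
position: [0.5788, 0.0981, 0.0839]
ee_rot: [[-0.275, 0.962, 0.002], [0.962, 0.275, -0.001], [-0.001, 0.002, -1.0]]
wrist_force: [-0.3, -0.2, -0.1]
opening: 0.0003
grasp_force: 0.0
```

```bash
python3 - <<'E'
from h import *
print(wheel(-70));rows([wheel(-7*k) for k in range(11,17)])
print(dark_carr(carriage()))
E
```

```text
[np.float64(0.5808906967580232), np.float64(0.09906447819422844), 0.085, np.float64(105.7)]
t 3.28 [0.5788 0.0981 0.0839] yaw 105.9 F [-0.3 -0.2 -0.1] q6 77
{"claw":0,"xyz":[-0.009,0.005,-0.001],"spin":0.0101},
{"claw":0,"xyz":[-0.009,0.006,-0.001],"spin":0.0101},
{"claw":0,"xyz":[-0.019,0.004,-0.000],"spin":0.0194},
{"claw":0,"xyz":[-0.019,0.004,-0.000],"spin":0.0194},
{"claw":0,"xyz":[-0.019,0.004,-0.000],"spin":0.0194},
{"claw":0,"xyz":[-0.019,0.004,-0.000],"spin":0.0194},
{"claw":0,"xyz":[-0.019,0.004,-0.000],"spin":0.0194},
(np.float64(-0.06052316727233352), np.float64(-0.010403050352083207), np.int64(186))
```

Call:
{"name": "send_rows", "arguments": {
  "targets": [
    {"claw": 0, "xyz": [-0.018, 0.007, 0], "spin": 0.0194},
    {"claw": 0, "xyz": [-0.019, 0.005, 0], "spin": 0.0194},
    {"claw": 0, "xyz": [-0.019, 0.004, 0], "spin": 0.0194},
    {"claw": 0, "xyz": [-0.019, 0.004, 0], "spin": 0.0194},
    {"claw": 0, "xyz": [-0.019, 0.004, 0], "spin": 0.0194},
    {"claw": 0, "xyz": [0, 0, 0], "spin": 0},
    {"claw": 0, "xyz": [0, 0, 0], "spin": 0}
  ]
}}

```text
t: 3.92
position: [0.5879, 0.0617, 0.0829]
ee_rot: [[0.325, 0.946, 0.0], [0.946, -0.325, -0.001], [-0.001, 0.001, -1.0]]
wrist_force: [0.2, -0.2, -0.2]
opening: -0.0
grasp_force: 0.0
```

```bash
python3 - <<'E'
from h import *
print(wheel(-105));rows([wheel(-7*k) for k in range(16,19)])
im=carriage();print(dark_carr(im))
a=cv2.resize(im[145:215,280:380],None,fx=6,fy=6,interpolation=cv2.INTER_CUBIC)
s,_=get_image('scene');s=s[:,:,::-1];cv2.imwrite('pics/s3f.png',s);cv2.imwrite('pics/t3f.png',im)
b=cv2.resize(s[255:340,250:420],None,fx=3.5,fy=3.5,interpolation=cv2.INTER_CUBIC)
out=np.zeros((600,600,3),np.uint8);out[:297,:595]=b;a=a[:300];out[300:600,:600]=a;cv2.imwrite('pics/c3.png',out)
E
```

```text
[np.float64(0.5905773161638318), np.float64(0.06265755356570474), 0.085, np.float64(70.69999999999999)]
t 3.92 [0.5879 0.0617 0.0829] yaw 71.1 F [ 0.2 -0.2 -0.2] q6 109
{"claw":0,"xyz":[-0.007,0.005,-0.003],"spin":0.0102},
{"claw":0,"xyz":[-0.007,0.005,-0.003],"spin":0.0102},
{"claw":0,"xyz":[-0.019,0.004,-0.000],"spin":0.0194},
{"claw":0,"xyz":[-0.019,0.004,-0.000],"spin":0.0194},
(np.float64(-0.08006252967432072), np.float64(-0.0371049373072049), np.int64(141))Traceback (most recent call last):
  File "<stdin>", line 7, in <module>
ValueError: could not broadcast input array from shape (298,595,3) into shape (297,595,3)
```

```bash
python3 - <<'E'
import cv2,numpy as np
im=cv2.imread('pics/t3f.png');s=cv2.imread('pics/s3f.png')
a=cv2.resize(im[155:205,280:380],(600,300),interpolation=cv2.INTER_CUBIC);b=cv2.resize(s[255:325,260:400],(600,300),interpolation=cv2.INTER_CUBIC)
cv2.imwrite('pics/c3.png',np.vstack([b,a]))
E
```

```text
(no output)
```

View pics/c3.png

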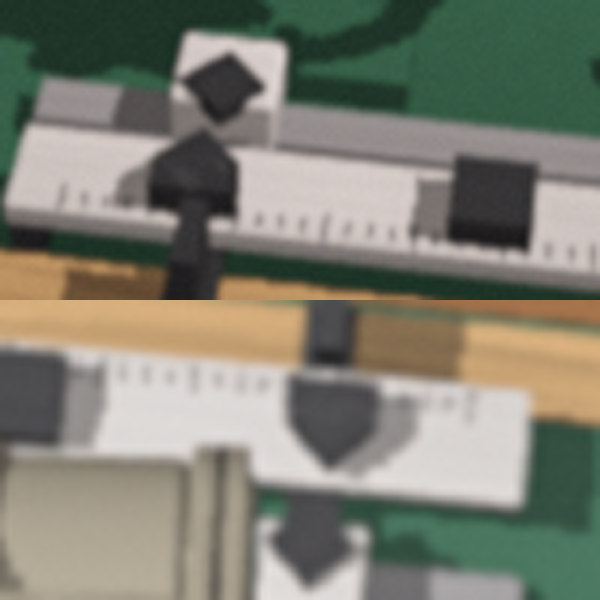

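The upper half (scene) shows the arrow's diamond with its tip at (222,122), its sides at (178,82) and (262,85), and the clip tip at (205,130). The lower half (top) shows the clip tip at (332,470) and the diamond's sides at (272,543) and (352,545).

```bash
python3 - <<'E'
from h import *
U=lambda P:((P[:,:2]-H)@np.c_[ux,uy]*1000).round(1).tolist()
s=np.array([[222,122],[178,82],[262,85],[228,52],[205,130],[157,152],[237,152]])/[600/140,300/70]+[260,255]
t=np.array([[308,588],[272,543],[352,545],[332,470],[289,390],[377,390]])/6+[280,155]
print('scene tip,L,R,back,clip,shoulders',U(ray('scene',s,.068)))
print('top back,L,R,clip,shoulders',U(ray('top',t,.068)))
t0=np.array([[330,212],[300,185],[360,185]])/[3.9,3.5]+[225,140];print('start',U(ray('top',t0,.068)))
E
```

```text
scene tip,L,R,back,clip,shoulders [[182.4, -54.1], [160.5, -78.4], [156.6, -39.1], [137.7, -58.2], [188.5, -61.0], [205.0, -80.5], [199.6, -44.4]]
top back,L,R,clip,shoulders [[11.6, -71.9], [28.9, -55.0], [31.4, -88.5], [62.0, -77.1], [94.0, -55.8], [97.7, -92.7]]
start [[138.9, -4.0], [156.8, 17.5], [160.6, -21.5]]
```

```bash
python3 - <<'E'
from h import *
U=lambda P:((P[:,:2]-H)@np.c_[ux,uy]*1000).round(1).tolist()
t=np.array([[308,288],[272,243],[352,245],[332,170],[289,90],[377,90]])/6+[280,155]
print('top back,L,R,clip,shoulders',U(ray('top',t,.068)))
E
```

```text
top back,L,R,clip,shoulders [[138.1, -59.5], [155.8, -42.5], [158.3, -76.3], [189.7, -64.8], [222.5, -43.2], [226.3, -80.6]]
```

```bash
python3 - <<'E'
from h import *
def cm(im,u0,u1,v0,v1,th=95):
    g=cv2.cvtColor(im,cv2.COLOR_BGR2GRAY);m=np.zeros_like(g);m[v0:v1,u0:u1]=(g[v0:v1,u0:u1]<th)*255
    n,l,st,ce=cv2.connectedComponentsWithStats(m);i=1+np.argmax(st[1:,4]);print(st[i],end=' ');return ce[i]
t0=cv2.imread('pics/top0.png');g=cv2.cvtColor(t0,cv2.COLOR_BGR2GRAY).astype(float)
# scale front edge: strongest vertical gradient, subpixel per column
def edge(cols,guess,sgn):
    P=[]
    for u in cols:
        v0=guess(u);seg=g[int(v0)-5:int(v0)+6,u];d=sgn*np.diff(seg);d[d<0]=0;P.append([u,int(v0)-5+.5+(d@np.arange(len(d)))/d.sum()])
    return np.array(P)
for nm,c,gs,sg,z in [('front',range(262,300),lambda u:178+(u-256)*.0972,-1,.06),('front2',range(318,364),lambda u:178+(u-256)*.0972,-1,.06)]:
    e=edge(c,gs,sg);W=ray('top',e,z)[:,:2]
    globals()[nm]=W
W=np.vstack([front,front2]);k=np.polyfit(W[:,1],W[:,0],1);print('yaw',-np.degrees(np.arctan(k[0])),'res',np.std(W[:,0]-np.polyval(k,W[:,1])))
for n in ['top0','t3f']:
    im=cv2.imread(f'pics/{n}.png')
    c=cm(im,322,350,166,186);a=cm(im,298,322,188,201) if n=='top0' else cm(im,322,342,189,203)
    P=ray('top',[c,a],.069)[:,:2]-H
    for y in (4.3,5,5.5):
        w=np.radians(y);q=P@np.array([np.sin(w),np.cos(w)]);print(n,y,'clip,arrow,diff',(q*1000).round(1),((q[0]-q[1])*1000).round(2))
E
```

```text
yaw -4.380681967126603 res 0.00030766325709193727
[329 168  14  14 142] [304 188  18  11 122] top0 4.3 clip,arrow,diff [-62.   -7.1] -54.85
top0 5 clip,arrow,diff [-59.3  -5.1] -54.2
top0 5.5 clip,arrow,diff [-57.5  -3.7] -53.74
[329 168  14  14 143] [326 189  16  13 127] t3f 4.3 clip,arrow,diff [-62.1 -60.1] -2.01
t3f 5 clip,arrow,diff [-59.5 -58.1] -1.39
t3f 5.5 clip,arrow,diff [-57.6 -56.6] -0.94
```

Estimates from these views disagree by a few mm. I'll back off, lift and look from close up with the wrist camera.

```bash
python3 - <<'E'
from h import *
w=wheel(-105,off=.026);x=wheel(-105,off=.03,z=.2);rows([w,x,[.69,-.05,.2,71.1]])
E
```

```text
t 4.02 [0.588  0.062  0.0827] yaw 71.0 F [ 0.3  0.1 -0.2] q6 109
{"claw":0,"xyz":[0.024,0.006,-0.006],"spin":0.0008},
{"claw":0,"xyz":[0.003,-0.000,-0.096],"spin":-0.0000},
{"claw":0,"xyz":[0.003,-0.000,-0.096],"spin":-0.0000},
{"claw":0,"xyz":[0.003,-0.000,-0.096],"spin":-0.0000},
{"claw":0,"xyz":[-0.053,0.082,-0.000],"spin":-0.0003},
{"claw":0,"xyz":[-0.054,0.082,-0.000],"spin":-0.0003},
{"claw":0,"xyz":[-0.054,0.082,-0.000],"spin":-0.0003},
{"claw":0,"xyz":[-0.054,0.082,-0.000],"spin":-0.0003},
```

Call:
{"name": "send_rows", "arguments": {
  "targets": [
    {"claw": 0, "xyz": [0.024, 0, 0], "spin": 0},
    {"claw": 0, "xyz": [0, 0, -0.096], "spin": 0},
    {"claw": 0, "xyz": [0, 0, -0.096], "spin": 0},
    {"claw": 0, "xyz": [0, 0, -0.096], "spin": 0},
    {"claw": 0, "xyz": [-0.053, 0.082, 0], "spin": 0},
    {"claw": 0, "xyz": [-0.054, 0.082, 0], "spin": 0},
    {"claw": 0, "xyz": [-0.054, 0.082, 0], "spin": 0},
    {"claw": 0, "xyz": [-0.054, 0.082, 0], "spin": 0}
  ]
}}

```text
t: 4.68
position: [0.6883, -0.0535, 0.1984]
ee_rot: [[0.326, 0.945, 0.001], [0.945, -0.326, -0.0], [0.0, 0.001, -1.0]]
wrist_force: [0.5, 0.2, -0.2]
opening: 0.0004
grasp_force: 0.0
```

Call:
{"name": "send_rows", "arguments": {
  "targets": [
    {"claw": 0, "xyz": [0, 0, 0], "spin": 0},
    {"claw": 0, "xyz": [0, 0, 0], "spin": 0},
    {"claw": 0, "xyz": [0, 0, 0], "spin": 0},
    {"claw": 0, "xyz": [0, 0, 0], "spin": 0}
  ]
}}

```text
t: 5.02
position: [0.6862, -0.0519, 0.1975]
ee_rot: [[0.327, 0.945, -0.001], [0.945, -0.327, 0.0], [0.0, -0.001, -1.0]]
wrist_force: [0.7, 0.3, -0.6]
opening: -0.0002
grasp_force: 0.0
```

```bash
python3 - <<'E'
from h import *
import pickle
m=camera_model('wrist');im,d=get_image('wrist');cv2.imwrite('pics/w4.png',im[:,:,::-1]);pickle.dump(m,open('w4.pkl','wb'));print(get_state()['position'])
E
```

```text
[ 0.68615109 -0.0517798   0.19767353]
```

View pics/w4.png

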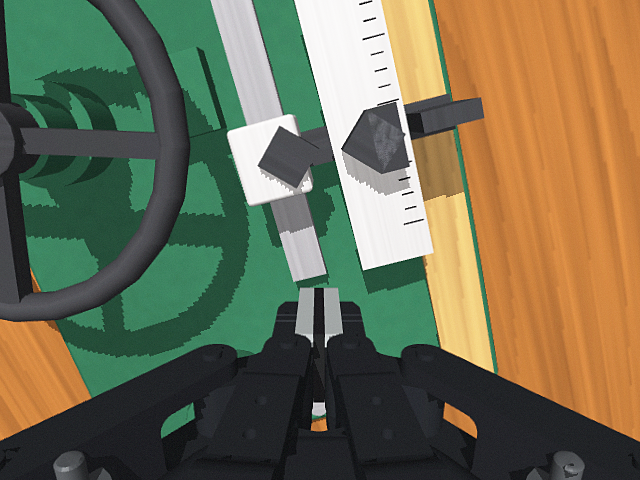

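The wrist view shows the arrow diamond with its back at (258,165), sides at (283,127) and (300,190) and tip near (320,147). The clip tip is at (341,150), with the clip edges at (365,105) and (381,173). The scale's front edge runs from (295,0) to (363,270).

```bash
python3 - <<'E'
from h import *
import pickle
m=pickle.load(open('w4.pkl','rb'))
e=ray('wrist',[[296,5],[362,267]],.06,m)[:,:2];d=e[0]-e[1];d/=np.linalg.norm(d);print('yaw',np.degrees(np.arctan2(-d[0],d[1])),d)
n=np.array([d[1],-d[0]])
f=lambda px,z:[((p[:2]-H)@np.c_[n,d]*1000).round(1).tolist() for p in ray('wrist',px,z,m)]
print('arrow',f([[258,165],[283,127],[300,190],[320,147]],.069))
print('clip z78',f([[341,150],[365,105],[381,173]],.078));print('clip tip z69',f([[341,150]],.069))
print('white block',f([[228,132],[292,115],[313,188],[248,206]],.066))
print('hub',f([[5,137]],.107))
E
```

```text
yaw -4.314578879717634 [0.07523246 0.99716602]
arrow [[140.4, -57.9], [162.0, -39.5], [161.8, -79.9], [180.9, -57.0]]
clip z78 [[192.8, -61.4], [212.8, -39.6], [213.1, -81.0]]
clip tip z69 [[193.1, -62.1]]
white block [[127.6, -33.5], [169.1, -33.9], [169.9, -81.2], [126.0, -81.8]]
hub [[14.9, -3.4]]
```

The arrow is about 3 mm short: arrow ≈ −58, clip ≈ −61. I'll go back and push another ~6°.

```bash
python3 - <<'E'
from h import *
rows([wheel(-105,off=.03,z=.2),wheel(-105,off=.03),wheel(-105,off=.02),wheel(-111)])
E
```

```text
t 5.07 [ 0.6862 -0.0518  0.1977] yaw 70.9 F [-0.2  0.3 -0.2] q6 99
{"claw":0,"xyz":[0.056,-0.080,-0.001],"spin":0.0002},
{"claw":0,"xyz":[0.056,-0.080,-0.001],"spin":0.0002},
{"claw":0,"xyz":[0.055,-0.080,-0.001],"spin":0.0002},
{"claw":0,"xyz":[0.055,-0.080,-0.001],"spin":0.0002},
{"claw":0,"xyz":[0.000,0.000,0.096],"spin":0.0000},
{"claw":0,"xyz":[0.000,0.000,0.096],"spin":0.0000},
{"claw":0,"xyz":[0.000,0.000,0.096],"spin":0.0000},
{"claw":0,"xyz":[-0.025,0.000,-0.000],"spin":-0.0000},
{"claw":0,"xyz":[-0.021,0.004,-0.000],"spin":0.0167},
```

Call:
{"name": "send_rows", "arguments": {
  "targets": [
    {"claw": 0, "xyz": [0.056, -0.08, 0], "spin": 0},
    {"claw": 0, "xyz": [0.056, -0.08, 0], "spin": 0},
    {"claw": 0, "xyz": [0.055, -0.08, 0], "spin": 0},
    {"claw": 0, "xyz": [0.055, -0.08, 0], "spin": 0},
    {"claw": 0, "xyz": [0, 0, 0], "spin": 0},
    {"claw": 0, "xyz": [0, 0, 0], "spin": 0}
  ]
}}

```text
t: 5.57
position: [0.5931, 0.0752, 0.1981]
ee_rot: [[0.324, 0.946, -0.0], [0.946, -0.324, -0.0], [-0.0, -0.0, -1.0]]
wrist_force: [0.4, 0.0, -0.2]
opening: 0.0003
grasp_force: 0.0
```

Call:
{"name": "send_rows", "arguments": {
  "targets": [
    {"claw": 0, "xyz": [0, 0, 0.094], "spin": 0},
    {"claw": 0, "xyz": [0, 0, 0.094], "spin": 0},
    {"claw": 0, "xyz": [0, 0, 0.094], "spin": 0},
    {"claw": 0, "xyz": [0, 0, 0], "spin": 0},
    {"claw": 0, "xyz": [0, 0, 0], "spin": 0}
  ]
}}

```text
t: 5.98
position: [0.5932, 0.0722, 0.083]
ee_rot: [[0.329, 0.944, -0.005], [0.944, -0.329, -0.0], [-0.002, -0.005, -1.0]]
wrist_force: [0.3, -0.5, 0.3]
opening: 0.0001
grasp_force: 0.0
```

```bash
python3 - <<'E'
from h import *
rows([wheel(-105,off=.02),wheel(-111)])
E
```

```text
t 5.98 [0.5932 0.0722 0.083 ] yaw 70.8 F [ 0.3 -0.5  0.3] q6 110
{"claw":0,"xyz":[-0.020,0.002,-0.005],"spin":0.0003},
{"claw":0,"xyz":[-0.021,0.004,-0.000],"spin":0.0167},
```

Call:
{"name": "send_rows", "arguments": {
  "targets": [
    {"claw": 0, "xyz": [-0.01, 0.001, 0], "spin": 0},
    {"claw": 0, "xyz": [-0.01, 0.001, 0], "spin": 0},
    {"claw": 0, "xyz": [-0.007, 0.001, 0], "spin": 0.0056},
    {"claw": 0, "xyz": [-0.007, 0.001, 0], "spin": 0.0056},
    {"claw": 0, "xyz": [-0.007, 0.001, 0], "spin": 0.0056},
    {"claw": 0, "xyz": [0, 0, 0], "spin": 0},
    {"claw": 0, "xyz": [0, 0, 0], "spin": 0}
  ]
}}

```text
t: 6.57
position: [0.5942, 0.0564, 0.0879]
ee_rot: [[0.426, 0.905, 0.006], [0.905, -0.426, 0.0], [0.003, 0.005, -1.0]]
wrist_force: [2.7, 2.1, 1.6]
opening: 0.0001
grasp_force: 1.1
```

```bash
python3 - <<'E'
from h import *
print(wheel(-111));rows([])
im=carriage();print(dark_carr(im))
E
```

```text
[np.float64(0.5899373945206162), np.float64(0.05613201409066246), 0.085, np.float64(64.69999999999999)]
t 6.57 [0.5942 0.0564 0.0879] yaw 64.8 F [2.7 2.1 1.6] q6 114
(np.float64(-0.08113408007942445), np.float64(-0.04677253250674994), np.int64(103))
```

Call:
{"name": "send_rows", "arguments": {
  "targets": [
    {"claw": 0, "xyz": [-0.005, 0, 0], "spin": 0.004},
    {"claw": 0, "xyz": [-0.004, 0.001, 0], "spin": 0.004},
    {"claw": 0, "xyz": [0, 0, 0], "spin": 0},
    {"claw": 0, "xyz": [0, 0, 0], "spin": 0},
    {"claw": 0, "xyz": [0, 0, 0], "spin": 0}
  ]
}}

```text
t: 7.03
position: [0.591, 0.0533, 0.0854]
ee_rot: [[0.471, 0.882, 0.002], [0.882, -0.471, 0.0], [0.001, 0.001, -1.0]]
wrist_force: [3.9, 2.4, 3.0]
opening: -0.0
grasp_force: 2.2
```

```bash
cat >> h.py <<'E'
def eff(off=.018):
    d=np.array(get_state()['position'])[:2]-H;r=np.hypot(*d);return np.degrees(np.arctan2(d[1],d[0])-np.arcsin(off/r))-85.7
E
python3 - <<'E'
from h import *
rows([]);print(eff(),dark_carr(carriage()))
E
```

```text
t 7.03 [0.591  0.0533 0.0854] yaw 61.9 F [3.9 2.4 3. ] q6 117
-112.95836211342191 (np.float64(-0.08284929521776985), np.float64(-0.05135160575643784), np.int64(94))
```

Call:
{"name": "send_rows", "arguments": {
  "targets": [
    {"claw": 0, "xyz": [0.015, 0, 0], "spin": 0},
    {"claw": 0, "xyz": [0.015, 0, 0], "spin": 0},
    {"claw": 0, "xyz": [0, 0, -0.095], "spin": 0},
    {"claw": 0, "xyz": [0, 0, -0.095], "spin": 0},
    {"claw": 0, "xyz": [0, 0, -0.095], "spin": 0},
    {"claw": 0, "xyz": [0, 0, 0], "spin": 0}
  ]
}}

```text
t: 7.58
position: [0.5996, 0.0638, 0.2063]
ee_rot: [[0.471, 0.882, 0.01], [0.882, -0.471, -0.001], [0.004, 0.01, -1.0]]
wrist_force: [1.8, -0.2, 1.2]
opening: -0.0002
grasp_force: 0.0
```

```bash
python3 - <<'E'
from h import *
rows([[.69,-.05,.2,70]])
E
```

```text
t 7.58 [0.5996 0.0638 0.2063] yaw 61.9 F [ 1.8 -0.2  1.2] q6 118
{"claw":0,"xyz":[-0.036,0.083,0.004],"spin":-0.0056},
{"claw":0,"xyz":[-0.039,0.082,0.004],"spin":-0.0056},
{"claw":0,"xyz":[-0.042,0.081,0.004],"spin":-0.0056},
{"claw":0,"xyz":[-0.045,0.079,0.004],"spin":-0.0056},
```

Call:
{"name": "send_rows", "arguments": {
  "targets": [
    {"claw": 0, "xyz": [-0.036, 0.083, 0.002], "spin": -0.0056},
    {"claw": 0, "xyz": [-0.039, 0.082, 0.002], "spin": -0.0056},
    {"claw": 0, "xyz": [-0.042, 0.081, 0.002], "spin": -0.0056},
    {"claw": 0, "xyz": [-0.045, 0.079, 0.002], "spin": -0.0056},
    {"claw": 0, "xyz": [0, 0, 0], "spin": 0},
    {"claw": 0, "xyz": [0, 0, 0], "spin": 0},
    {"claw": 0, "xyz": [0, 0, 0], "spin": 0},
    {"claw": 0, "xyz": [0, 0, 0], "spin": 0}
  ]
}}

```text
t: 8.25
position: [0.6846, -0.0491, 0.1948]
ee_rot: [[0.342, 0.94, -0.003], [0.94, -0.342, 0.0], [-0.001, -0.003, -1.0]]
wrist_force: [-0.5, -0.4, 0.2]
opening: 0.0001
grasp_force: 0.0
```

```bash
python3 - <<'E'
from h import *
import pickle
m=camera_model('wrist');im,d=get_image('wrist');cv2.imwrite('pics/w5.png',cv2.resize(im[60:260,200:460,::-1],(780,600),interpolation=cv2.INTER_CUBIC));pickle.dump(m,open('w5.pkl','wb'))
rows([])
E
```

```text
t 8.30 [ 0.6849 -0.0489  0.1952] yaw 70.0 F [-0.8  0.6  0.1] q6 101
```

View pics/w5.png

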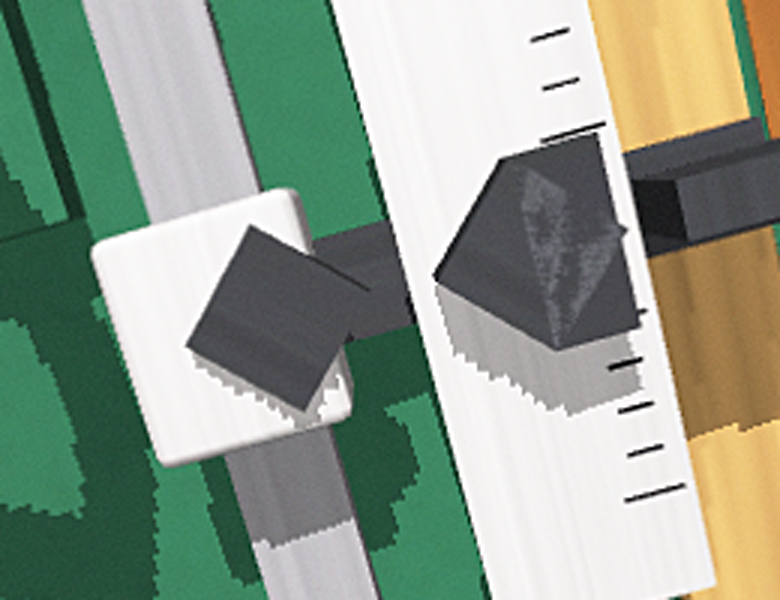

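The crop shows the arrow's back at (186,347), its sides at (250,226) and (307,412), and its tip at (370,291). The clip tip is at (434,277), with shoulders at (500,160) and (556,350).

```bash
python3 - <<'E'
from h import *
import pickle
m=pickle.load(open('w5.pkl','rb'))
f=lambda px,z:((ray('wrist',np.array(px)/3+[200,60],z,m)[:,:2]-H)@np.c_[ux,uy]*1000).round(1).tolist()
print('arrow',f([[186,347],[250,226],[307,412],[370,291]],.069))
print('clip',f([[434,277],[500,160],[556,350],[597,133],[640,328]],.078))
print('block',f([[92,246],[295,190],[352,412],[168,466]],.066))
L=.115;pv=H+.06*ux-.23*uy;print('pivot',pv)
for th in (0.05,1.2):
    a=PSI+np.pi+th;e=np.array([np.cos(a),np.sin(a)]);t=np.array([-e[1],e[0]]);print(th,'finger r .085 off -.02',pv+.085*e-.02*t,'deg',np.degrees(a))
E
```

```text
arrow [[140.1, -61.6], [160.0, -41.6], [160.5, -81.6], [180.1, -60.9]]
clip [[193.2, -60.9], [211.3, -42.5], [213.2, -81.5], [230.8, -42.5], [230.6, -81.7]]
block [[127.0, -36.5], [170.7, -37.2], [169.5, -84.7], [128.0, -85.3]]
pivot [ 0.570586  -0.1683513]
0.05 finger r .085 off -.02 [ 0.4861136  -0.14622862] deg 178.56478897565412
1.2 finger r .085 off -.02 [ 0.5158873  -0.23641783] deg 244.4549354156988
```

The arrow is at −61.4 and the clip at about −61.9, so the stop is set. Next is the lever.

```bash
cat >> h.py <<'E'
pv=H+.06*ux-.23*uy
def lever(th,off=.018,r=.08,z=.085):
    a=PSI+np.pi+th;e=np.array([np.cos(a),np.sin(a)]);t=np.array([-e[1],e[0]])
    return [*(pv+r*e-off*t),z,np.degrees(a)-90]
E
python3 - <<'E'
from h import *
rows([lever(.05,.038,z=.2),lever(.05,.038)])
E
```

```text
t 8.30 [ 0.6849 -0.0489  0.1952] yaw 70.0 F [-0.8  0.6  0.1] q6 101
{"claw":0,"xyz":[-0.059,-0.064,-0.002],"spin":-0.0086},
{"claw":0,"xyz":[-0.055,-0.067,-0.002],"spin":-0.0086},
{"claw":0,"xyz":[-0.051,-0.070,-0.002],"spin":-0.0086},
{"claw":0,"xyz":[-0.047,-0.073,-0.002],"spin":-0.0086},
{"claw":0,"xyz":[-0.043,-0.075,-0.002],"spin":-0.0086},
{"claw":0,"xyz":[-0.039,-0.078,-0.002],"spin":-0.0086},
{"claw":0,"xyz":[0.000,0.000,0.096],"spin":-0.0000},
{"claw":0,"xyz":[0.000,0.000,0.096],"spin":-0.0000},
{"claw":0,"xyz":[0.000,0.000,0.096],"spin":-0.0000},
```

Call:
{"name": "send_rows", "arguments": {
  "targets": [
    {"claw": 0, "xyz": [-0.059, -0.064, -0.002], "spin": -0.0086},
    {"claw": 0, "xyz": [-0.055, -0.067, -0.002], "spin": -0.0086},
    {"claw": 0, "xyz": [-0.051, -0.07, -0.002], "spin": -0.0086},
    {"claw": 0, "xyz": [-0.047, -0.073, -0.002], "spin": -0.0086},
    {"claw": 0, "xyz": [-0.043, -0.075, -0.002], "spin": -0.0086},
    {"claw": 0, "xyz": [-0.039, -0.078, -0.002], "spin": -0.0086},
    {"claw": 0, "xyz": [0, 0, 0], "spin": 0},
    {"claw": 0, "xyz": [0, 0, 0], "spin": 0}
  ]
}}

```text
t: 8.97
position: [0.4912, -0.1282, 0.2007]
ee_rot: [[0.026, 1.0, -0.0], [1.0, -0.026, 0.0], [0.0, -0.0, -1.0]]
wrist_force: [0.3, -0.9, 0.1]
opening: -0.0003
grasp_force: 0.0
```

```bash
python3 - <<'E'
from h import *
im,_=get_image('wrist');cv2.imwrite('pics/w6.png',im[:,:,::-1])
rows([lever(.05,.038)])
m=camera_model('wrist')
print(cv2.projectPoints(np.array([lever(.05,.038)[:3],[*pv,.107],lever(.05,0,.115)[:3]]),np.array(m['rvec'],float),np.array(m['tvec'],float),np.array(m['K']),np.array(m['dist_coeffs'],float))[0].reshape(-1,2))
E
```

```text
t 9.02 [ 0.4928 -0.1284  0.201 ] yaw 88.5 F [ 1.1  1.3 -0.3] q6 70
{"claw":0,"xyz":[-0.000,-0.001,0.097],"spin":-0.0000},
{"claw":0,"xyz":[-0.000,-0.001,0.097],"spin":-0.0000},
{"claw":0,"xyz":[-0.000,-0.001,0.097],"spin":-0.0000},
[[315.40166083 229.9040584 ]
 [448.38699058 300.30707572]
 [261.41401336 286.8002685 ]]
```

View pics/w6.png

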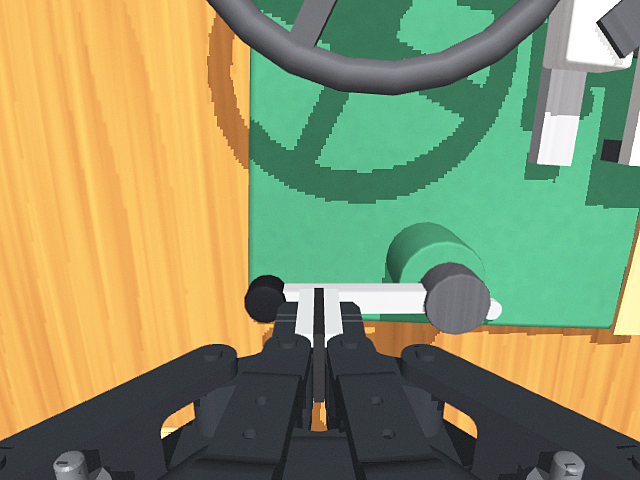

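The lever runs from its knob at (265,298) to its pivot at (457,298). The descent point at (315,230) is clear, on the wheel side.

Call:
{"name": "send_rows", "arguments": {
  "targets": [
    {"claw": 0, "xyz": [0, 0, 0.096], "spin": 0},
    {"claw": 0, "xyz": [0, 0, 0.097], "spin": 0},
    {"claw": 0, "xyz": [0, 0, 0.097], "spin": 0},
    {"claw": 0, "xyz": [0, 0, 0], "spin": 0},
    {"claw": 0, "xyz": [0, 0, 0], "spin": 0}
  ]
}}

```text
t: 9.43
position: [0.492, -0.1275, 0.0829]
ee_rot: [[0.024, 1.0, -0.005], [1.0, -0.024, 0.002], [0.002, -0.005, -1.0]]
wrist_force: [-0.1, -0.9, 0.6]
opening: 0.0001
grasp_force: 0.0
```

```bash
python3 - <<'E'
from h import *
rows([lever(.05)]+[lever(.05+.115*k) for k in range(1,10)]+[lever(1.2,.014)])
E
```

```text
t 9.43 [ 0.492  -0.1275  0.0829] yaw 88.6 F [-0.1 -0.9  0.6] q6 70
{"claw":0,"xyz":[-0.052,-0.001,-0.005],"spin":0.0001},
{"claw":0,"xyz":[-0.023,-0.004,-0.000],"spin":-0.0183},
{"claw":0,"xyz":[-0.023,-0.004,-0.000],"spin":-0.0183},
{"claw":0,"xyz":[-0.023,-0.004,-0.000],"spin":-0.0183},
{"claw":0,"xyz":[-0.023,-0.004,-0.000],"spin":-0.0183},
{"claw":0,"xyz":[-0.023,-0.004,-0.000],"spin":-0.0183},
{"claw":0,"xyz":[-0.023,-0.004,-0.000],"spin":-0.0183},
{"claw":0,"xyz":[-0.023,-0.004,-0.000],"spin":-0.0183},
{"claw":0,"xyz":[-0.023,-0.004,-0.000],"spin":-0.0183},
{"claw":0,"xyz":[-0.023,-0.004,-0.000],"spin":-0.0183},
{"claw":0,"xyz":[-0.033,-0.003,-0.000],"spin":-0.0183},
```

Call:
{"name": "send_rows", "arguments": {
  "targets": [
    {"claw": 0, "xyz": [-0.026, 0, 0], "spin": 0},
    {"claw": 0, "xyz": [-0.026, 0, 0], "spin": 0},
    {"claw": 0, "xyz": [-0.023, -0.004, 0], "spin": -0.0183},
    {"claw": 0, "xyz": [-0.023, -0.004, 0], "spin": -0.0183},
    {"claw": 0, "xyz": [-0.023, -0.004, 0], "spin": -0.0183},
    {"claw": 0, "xyz": [-0.023, -0.004, 0], "spin": -0.0183},
    {"claw": 0, "xyz": [0, 0, 0], "spin": 0},
    {"claw": 0, "xyz": [0, 0, 0], "spin": 0}
  ]
}}

```text
t: 10.1
position: [0.4937, -0.189, 0.0868]
ee_rot: [[-0.417, 0.909, 0.004], [0.909, 0.417, -0.003], [-0.004, 0.002, -1.0]]
wrist_force: [0.2, -0.1, 0.4]
opening: 0.0002
grasp_force: 0.0
```

```bash
python3 - <<'E'
from h import *
print(lever(.51));rows([lever(.51+.115*k) for k in range(1,6)]+[lever(1.2,.014)])
E
```

```text
[np.float64(0.4904501555156991), np.float64(-0.1857365363845846), 0.085, np.float64(114.92084755167198)]
t 10.10 [ 0.4937 -0.189   0.0868] yaw 114.6 F [ 0.2 -0.1  0.4] q6 37
{"claw":0,"xyz":[-0.013,-0.008,0.005],"spin":-0.0191},
{"claw":0,"xyz":[-0.023,-0.004,-0.000],"spin":-0.0183},
{"claw":0,"xyz":[-0.023,-0.004,-0.000],"spin":-0.0183},
{"claw":0,"xyz":[-0.023,-0.004,-0.000],"spin":-0.0183},
{"claw":0,"xyz":[-0.023,-0.004,-0.000],"spin":-0.0183},
{"claw":0,"xyz":[-0.033,-0.003,-0.000],"spin":-0.0183},
```

Call:
{"name": "send_rows", "arguments": {
  "targets": [
    {"claw": 0, "xyz": [-0.016, -0.008, 0.004], "spin": -0.0191},
    {"claw": 0, "xyz": [-0.023, -0.004, 0], "spin": -0.0183},
    {"claw": 0, "xyz": [-0.023, -0.004, 0], "spin": -0.0183},
    {"claw": 0, "xyz": [-0.023, -0.004, 0], "spin": -0.0183},
    {"claw": 0, "xyz": [-0.023, -0.004, 0], "spin": -0.0183},
    {"claw": 0, "xyz": [-0.025, -0.003, 0], "spin": -0.0183},
    {"claw": 0, "xyz": [0, 0, 0], "spin": 0},
    {"claw": 0, "xyz": [0, 0, 0], "spin": 0}
  ]
}}

```text
t: 10.77
position: [0.5199, -0.2325, 0.0838]
ee_rot: [[-0.902, 0.432, 0.002], [0.432, 0.902, -0.001], [-0.002, -0.0, -1.0]]
wrist_force: [-0.1, -0.5, 0.1]
opening: 0.0003
grasp_force: 0.0
```

```bash
cat >> h.py <<'E'
def lev(off=.018):
    d=np.array(get_state()['position'])[:2]-pv;r=np.hypot(*d);return ((np.arctan2(d[1],d[0])+np.arcsin(off/r))-PSI-np.pi)%(2*np.pi),r
E
python3 - <<'E'
from h import *
rows([lever(1.2,.014)]);print(lev())
E
```

```text
t 10.77 [ 0.5199 -0.2325  0.0838] yaw 154.4 F [-0.1 -0.5  0.1] q6 -5
{"claw":0,"xyz":[-0.010,-0.001,-0.003],"spin":-0.0001},
(np.float64(1.1985787748819794), np.float64(0.08174561335267802))
```

Call:
{"name": "send_rows", "arguments": {
  "targets": [
    {"claw": 0, "xyz": [-0.006, 0, 0], "spin": 0},
    {"claw": 0, "xyz": [-0.006, 0, 0], "spin": 0},
    {"claw": 0, "xyz": [0, 0, 0], "spin": 0},
    {"claw": 0, "xyz": [0, 0, 0], "spin": 0}
  ]
}}

```text
t: 11.1
position: [0.5222, -0.2332, 0.0829]
ee_rot: [[-0.904, 0.428, -0.002], [0.428, 0.904, 0.001], [0.002, -0.0, -1.0]]
wrist_force: [-5.5, 2.2, 3.7]
opening: -0.0001
grasp_force: 2.5
```

Call:
{"name": "send_rows", "arguments": {
  "targets": [
    {"claw": 0, "xyz": [-0.006, 0, 0], "spin": 0},
    {"claw": 0, "xyz": [-0.006, 0, 0], "spin": 0},
    {"claw": 0, "xyz": [0, 0, 0], "spin": 0},
    {"claw": 0, "xyz": [0, 0, 0], "spin": 0}
  ]
}}

```text
t: 11.43
position: [0.5222, -0.2331, 0.0823]
ee_rot: [[-0.904, 0.428, -0.011], [0.428, 0.904, 0.005], [0.012, -0.001, -1.0]]
wrist_force: [-14.9, 5.6, 11.1]
opening: 0.0002
grasp_force: 7.5
```

```bash
python3 - <<'E'
from h import *
rows([]);print(lev())
E
```

```text
t 11.43 [ 0.5222 -0.2331  0.0823] yaw 154.7 F [-14.9   5.6  11.1] q6 -5
(np.float64(1.2288429811143882), np.float64(0.08081078957708666))
```

The force rises and the lever no longer moves, so it's firmly at its stop. I'll back off along tool +x and lift.

Call:
{"name": "send_rows", "arguments": {
  "targets": [
    {"claw": 0, "xyz": [0.02, 0, 0], "spin": 0},
    {"claw": 0, "xyz": [0.03, 0, 0], "spin": 0},
    {"claw": 0, "xyz": [0, 0, -0.095], "spin": 0},
    {"claw": 0, "xyz": [0, 0, -0.095], "spin": 0},
    {"claw": 0, "xyz": [0, 0, -0.095], "spin": 0},
    {"claw": 0, "xyz": [0, 0, -0.095], "spin": 0},
    {"claw": 0, "xyz": [0, 0, 0], "spin": 0},
    {"claw": 0, "xyz": [0, 0, 0], "spin": 0}
  ]
}}

```text
t: 12.1
position: [0.5128, -0.2288, 0.2388]
ee_rot: [[-0.904, 0.428, 0.009], [0.428, 0.904, -0.005], [-0.01, -0.0, -1.0]]
wrist_force: [-1.0, -0.2, -1.2]
opening: -0.0001
grasp_force: 0.0
```

```bash
python3 - <<'E'
from h import *
im=carriage(save='pics/c7.png');rows([]);print(dark_carr(im))
E
```

```text
t 12.15 [ 0.5112 -0.2279  0.2363] yaw 154.7 F [-1.1  0.4 -0.3] q6 -5
(np.float64(-0.08284929521776985), np.float64(-0.033552323489038895), np.int64(176))
```

View pics/c7.png

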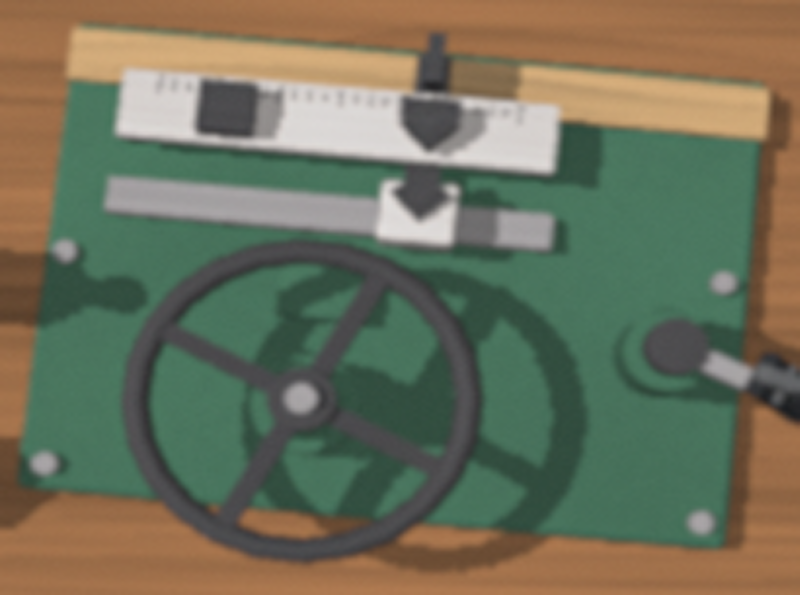

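The lever is turned away from the wheel, from its pivot at (678,347) towards (745,375). The carriage is opposite the pointed clip, at about (420,200) against (432,150) along the tilted axis. The gripper is clear and lifted, so I'm handing in.

```bash
python3 -c "
from workcell import *
print(close_job())"
```

```text
the job is handed in; nothing more can be done
None
```

I handed the job in at about 12 s: the carriage arrow stands within about 1 mm of the pointed clip by my wrist-camera measurement, the lever is home against its stop, and the gripper is lifted clear; no verdict came back.

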